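Shorten the cut on a lever herb slicer and lock its length stop

TASK

The herb slicer is to cut its shortest pieces. First press its knife fully down; then, with a fingertip on the recessed brass thumbwheel, roll the length stop (never push the stop itself) until the eye in its ear stands over the locking hole nearest the knife. Then draw the brass-headed lock pin from its parking hole and put it through the eye into that hole until its collar sits on the ear; let go, leave the knife down and do not disturb the jars standing by.

Things in the scene. Friction and masses are not known exactly. Their poses are not given: they have to be found in the camera images.
- slicer: lever herb slicer, fixed: wooden base 300x84x34 mm, hinged knife, and a grey metal length-stop housing on its side towards the robot. Origin on the counter under the blade plane. x: level, across the knife, from blade to housing; y: level, along the knife, from handle (left, -y) to pivot; z up. The housing's deck is at z = 46 mm, x 68 to 158, y 4 to 136 mm. Closed knife at most 101 mm high
- slicer_blade (a joint): angle of the knife about its pivot, rad: 0 = fully down on the base, larger = raised; starts 0.3 to 0.5. A stiff hinge: it stays where it is left, and takes about 4 N down on the handle to lower
- knife_handle (a point): point on top of the knife's wooden handle (120 mm long, 26 mm thick), 334 mm from the pivot; moves with the knife. With the knife down it lies 150 mm to -y of the slicer's origin, 100 mm above the counter, 22 mm above the pivot
- knife_pivot (a point): the knife's hinge pin, 78 mm above the counter; the hinge axis is the slicer's x axis and the handle swings up and towards the pivot as the knife rises
- wheel (a joint): angle (rad) of the brass thumbwheel: 48 mm diameter, 14 mm wide, ribbed rim, axle along the slicer's y, recessed in the deck: only a cap 9 mm high, 37 mm long shows. Rolling its top towards the knife lowers the value and moves the stop towards the knife. About 1 N along the rim turns it and it stays put. A fingertip pressed with about 4 N and drawn along turns it about 1 rad a stroke
- wheel_top (a point): highest point of the wheel's exposed rim, 55 mm above the counter, 9 mm above the deck (fixed point)
- stop (a joint): travel (m) of the length stop, an upright steel plate 112 mm wide, parallel to the blade, on a bar with a round ear; 0 = its eye exactly over the hole nearest the knife (plate 14 mm from the blade), growing away from the knife, -0.006 to 0.044. Geared to the wheel: 0.012 m per rad, so 2 mm of rim travel moves the stop 1 mm
- ear_eye (a point): centre of the eye, at the upper face of the stop's ear: a 24 mm round ear, 8 mm thick, with a 10.6 mm hole; 54.5 mm above the counter; moves with the stop
- hole_near (a point): mouth of the locking hole nearest the knife, in the deck 46 mm above the counter. It is the first of three 11 mm holes in a row along the slicer's x axis (18 mm apart, the others farther from the knife), over which the ear travels; each goes 46 mm deep
- pin: loose lock pin, 76 mm long, about 70 g, at the start upright in its parking hole, collar on the deck. Origin on its axis under the collar; z up. Collar 22 mm diameter, 4 mm thick; brass head 15 mm diameter from 4 to 40 mm above the origin (grip here); steel shank 8 mm diameter, 36 mm long below it, the last 9 mm tapering to 3 mm
- pin_tip (a point): the lower end of the pin's shank, on its axis, 36 mm under the origin
- park_hole (a point): mouth of the 11 mm parking hole in the deck corner, 46 mm above the counter, 60 mm from the hole_near along the slicer's x and 84 mm along its y
- jar: bystander: lidded white porcelain jar with a blue band, 67 mm diameter, 95 mm high, loose, left front of the slicer; origin at the centre of its underside
- nut_jar: bystander: clear jar with a black lid, 66 mm diameter, 100 mm high, loose, to the right of the slicer; origin at the centre of its underside

How it is judged:
By the outcome, as a careful person would: the job done as asked, in the order asked, and still so for the second after the job is handed in, with the robot touching nothing.
It also fails if it takes over 56 s, if anything falls off the work surface, if the arm or the gripper's body presses on something with over 40 N, if the wrist force passes 120 N, or if a joint passes its speed limit or range.

ROBOT

A 6-joint arm with a two-finger parallel gripper is mounted at the origin on a cart in front of the work surface, level with it; the furniture and walls round the work are solid. World frame = base frame: x ahead of the robot, y to its left, z up, the work surface at z = 0. Lengths are in m, angles in rad, forces in N, time in s.
With the tool pointing down it reaches from about 0.225 to 0.875 m from the base axis. Payload 3.4 kg.
Tool frame: the origin (TCP) lies on the centre line of the jaws, within the pads' length; the fingertips stand 17 mm ahead of it and the grasp point (between the pads) lies 2 mm behind it (nose_length is the distance from the TCP to the fingertips, in m); z points along the fingers, y is the line along which they close (so a half turn about z gives the same grasp; the last joint's range is limited). The gripper opens to 85 mm and grips with 20 to 120 N. Pads are 22 mm wide; open, the fingers measure 114 mm over their backs; the gripper's body (76 mm by 85 mm) begins 54 mm behind the grasp point. The pads swing forward as they close: fully open they stand 13 mm farther back than shut.
Start: joints at [-0.121, 0.276, 1.505, -0, 1.361, -0.121], TCP at [0.575, -0, 0.248] pointing down, gripper open.
Joint ranges: [-2.89, 2.89], [-0.75, 2.08], [0.22, 2.7], [-1.18, 4.32], [0.11, 2.71], [-2.7, 2.7]. Speed limits (rad/s): [2.57, 2.57, 3.14, 3.14, 3.14, 3.14].

INTERFACE

Orientations are given as a unit quaternion [w, x, y, z].
In Python, from rig import get_state, get_image, sign_off, find_in, place_of, nose_length gives the robot as it stands.
- The arm moves only by the tool apply_moves, never from a script. Its argument "deltas" is one flat list of numbers, 5 for each row, row after row: the finger opening in mm, from 0 to 85.4, then the shift along the tool's x, y, z in mm, then the turn about the tool's z in degrees. A call has 1 to 12 rows; each row is the pose to reach, as a shift and turn from the pose commanded when the call began, along the tool's axes at that moment; what a row does not reach only later rows make up. A row lasts 1/12 s, in which the tool goes at most 41.7 mm and 7.16 degrees, less where a joint would pass 70% of its speed; a pose out of reach is approached as far as the arm can. A call with a gripper value outside its range is refused whole. The fingers move at their own pace and stop on an object; "squeeze" is the grip in N (left out, the last holds). Time passes only in rows, so rows that repeat a pose let the fingers close. It gives the time, the measured TCP pose, the force, the opening and the grip force at its end, in the units of the state.
- get_state(): the state, without advancing time (a new reading comes with each control period).
- get_image(name): name is "scene" or "side" or "wrist"; returns a dict with "frame" (420x560x3 uint8, red, green, blue), "K" (3x3 intrinsics, pixels), "position" and "orientation" of the camera in the world. Camera axes: x right, y down, z forward; pixel columns grow to the right and rows downward; lengths in m; the calibration is good to about 2 mm. A picture is of the moment at which its call begins. There is no depth.
- sign_off(): hands the job in; it is judged then, once.
Trained networks look in a picture, given as the dict that the camera call returned (one of the last four; its "shot" number tells which), for a name from the list of things; names that differ only in an ending like _2 or _b are one class to them, and where a whole thing is asked for, a point or a joint stands for the part that bears it (a point fixed in the world has none). Each returns a list of dicts, best first, with "score" (0 to 1); they miss things now and then, are a little off and sometimes report something else, mostly with a low value. They report only what shows in the picture. A call takes as long as a camera call.
- find_in(query, picture): "point" ([column, row] in pixels, amid what is visible of it).
- place_of(query, picture): "point" ([column, row] in pixels: a listed point, or the origin of a listed thing).
The state is a dict: "clock": time; "qpos": joint angles; "qd": joint speeds; "effort": joint torques, N m; "position": TCP position; "ee_rot": TCP orientation; "contact_force": force on the tool from outside, world axes, zero at the start; "moment": the same for the moment, N m; "width": finger opening in m; "gripper_force": force on a finger pad.
Only numpy, scipy, OpenCV 4.12 (cv2) and the standard library are available. Lean on these libraries where they do the work, as an engineer would, in place of code of your own. Each camera call takes 0.05 s, during which the arm holds its last target. There are 200 camera calls.

## Working session

There is one attempt and no reset: what is moved stays moved. The work goes in short steps, Python scripts to look and compute and a tool call to move; the robot and the scene stay as the last step left them, time stands still between calls to the robot, and variables do not carry over. Pictures are saved under pics/ and viewed, at most 10 in all, crops included, and the job is handed in when it is done.

Besides the shell and the picture viewer there is one more tool, called after "Call:" as name(argument=value, ...) on one line, values as JSON. apply_moves: Moves the arm, as the interface text tells. Its arguments: {"type":"object","properties":{"deltas":{"type":"array"},"squeeze":{"type":"number"}},"required":["deltas"]}

```bash
ls; mkdir -p pics; cat > h.py <<'E'
import numpy as np, cv2
from scipy.spatial.transform import Rotation as R
from rig import *
def rot(q): return R.from_quat(np.roll(q,-1)).as_matrix()
def ray(im,p):
    d=rot(im["orientation"])@np.linalg.inv(im["K"])@np.array([p[0],p[1],1.]); return np.array(im["position"]),d/np.linalg.norm(d)
def atz(im,p,z):
    o,d=ray(im,p); return o+d*(z-o[2])/d[2]
def tri(L):
    A=np.zeros((3,3));b=np.zeros(3)
    for o,d in L:
        M=np.eye(3)-np.outer(d,d);A+=M;b+=M@o
    return np.linalg.solve(A,b)
def save(im,n): cv2.imwrite(f"pics/{n}.png",cv2.cvtColor(im["frame"],cv2.COLOR_RGB2BGR))
def totool(v): # world vector to tool axes mm
    return rot(get_state()["ee_rot"]).T@np.array(v)*1000
E
python3 - <<'E'
from h import *
np.set_printoptions(precision=4,suppress=True)
s=get_state();print(s["position"],s["ee_rot"],s["clock"],nose_length if not callable(nose_length) else nose_length())
Z=dict(hole_near=.046,park_hole=.046,wheel_top=.055,ear_eye=.0545,pin=.046,jar=0,nut_jar=0,slicer=0,knife_pivot=.078)
ims={n:get_image(n) for n in("scene","side","wrist")}
for n,im in ims.items(): save(im,n+"0"); print(n,im["position"],rot(im["orientation"])[:,2])
for q in list(Z)+["knife_handle","pin_tip"]:
    L=[]
    for n,im in ims.items():
        r=place_of(q,im)
        if r:
            print(q,n,round(r[0]["score"],2),np.round(r[0]["point"]), atz(im,r[0]["point"],Z[q]) if q in Z else "")
            if r[0]["score"]>.3:L.append(ray(im,r[0]["point"]))
    if len(L)>1:print("  tri",tri(L))
E
```

```text
pics
[0.5745 0.     0.2474] [-0.0007  0.7071  0.7071 -0.0006] 0.0 0.017
scene [-0.118  -0.8484  0.6887] [ 0.5553  0.6781 -0.4814]
side [0.1751 0.8951 0.8695] [ 0.2914 -0.733  -0.6147]
wrist [0.5741 0.0783 0.3727] [-0.001  -0.3077 -0.9515]
hole_near scene 0.69 [267. 224.] [0.5434 0.0034 0.046 ]
hole_near side 0.73 [282. 225.] [0.5406 0.0111 0.046 ]
hole_near wrist 0.65 [250. 174.] [0.5404 0.0112 0.046 ]
  tri [0.5425 0.0084 0.0435]
park_hole scene 0.7 [266. 242.] [ 0.4868 -0.0644  0.046 ]
park_hole side 0.64 [312. 215.] [ 0.4684 -0.0688  0.046 ]
park_hole wrist 0.93 [197. 243.] [ 0.473  -0.0738  0.046 ]
  tri [ 0.4743 -0.0717  0.0492]
wheel_top scene 0.66 [264. 232.] [ 0.503  -0.0358  0.055 ]
wheel_top side 0.62 [298. 215.] [ 0.5058 -0.0398  0.055 ]
wheel_top wrist 0.93 [224. 211.] [ 0.5108 -0.0298  0.055 ]
  tri [ 0.5067 -0.0336  0.0544]
ear_eye side 0.91 [289. 223.] [0.5195 0.0053 0.0545]
ear_eye wrist 0.8 [228. 176.] [0.5165 0.0105 0.0545]
  tri [0.5173 0.0116 0.0601]
pin scene 0.59 [263. 246.] [ 0.4671 -0.0745  0.046 ]
pin side 0.58 [308. 214.] [ 0.4812 -0.0674  0.046 ]
pin wrist 
[... 305 characters left out ...]
8  0.    ]
nut_jar wrist 0.39 [198. 246.] [ 0.4602 -0.0991  0.    ]
  tri [ 0.4805 -0.2467 -0.0228]
slicer scene 0.91 [280. 224.] [0.6192 0.0394 0.    ]
slicer side 0.75 [252. 236.] [0.6327 0.0463 0.    ]
slicer wrist 0.65 [321. 144.] [0.6241 0.0394 0.    ]
  tri [ 0.6272  0.0429 -0.0028]
knife_pivot scene 0.64 [323. 226.] [ 0.6127 -0.1412  0.078 ]
knife_pivot side 0.84 [279. 184.] [ 0.6142 -0.1492  0.078 ]
knife_pivot wrist 0.92 [318. 310.] [ 0.6185 -0.1453  0.078 ]
  tri [ 0.614  -0.1435  0.0803]
knife_handle scene 0.96 [258. 138.] 
knife_handle side 0.89 [231. 200.] 
  tri [0.6298 0.1551 0.2281]
pin_tip scene 0.54 [268. 253.] 
pin_tip side 0.45 [311. 221.] 
  tri [ 0.4766 -0.0756  0.0165]
```

View pics/scene0.png

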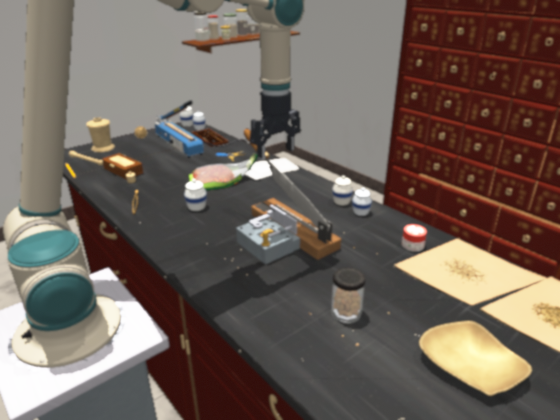

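View pics/wrist0.png

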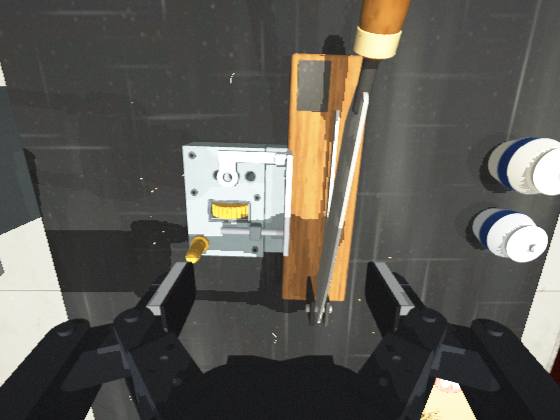

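Call:
apply_moves(deltas=[0, 0, 0, -30, 0, 0, 20, 10, -45, 0, 0, 55, 20, -45, 0, 0, 90, 35, -45, 0, 0, 125, 50, -45, 0, 0, 155, 56, -45, 0, 0, 155, 56, -45, 0, 0, 155, 56, -45, 0], squeeze=40)

```text
clock: 2.47
position: [0.631, 0.1565, 0.2927]
ee_rot: [-0.0, 0.706, 0.708, -0.0]
contact_force: [-0.1, -0.9, 0.6]
width: -0.0003
gripper_force: 0.0
```

```bash
cat > b.py <<'E'
from h import *
import sys
np.set_printoptions(precision=4,suppress=True)
s=get_state();print(s["position"],s["contact_force"],s["width"],s["clock"])
ims={n:get_image(n) for n in("scene","side","wrist")}
for q in sys.argv[2:]:
    L=[];q,*z=q.split("@")
    for n,im in ims.items():
        r=place_of(q,im)
        if r:
            print(q,n,round(r[0]["score"],2),np.round(r[0]["point"]),atz(im,r[0]["point"],float(z[0])) if z else "")
            if r[0]["score"]>.3:L.append(ray(im,r[0]["point"]))
    if len(L)>1:print("  tri",tri(L))
for n in ims: save(ims[n],n+sys.argv[1])
E
python3 b.py 1 knife_handle knife_pivot@.078 wheel_top@.055 ear_eye@.0545 hole_near@.046 park_hole@.046
```

```text
[0.631  0.1565 0.2927] [-0.0613 -0.8807  0.6251] -0.00029662575841581194 2.4667
knife_handle scene 0.69 [282. 223.] 
knife_handle side 0.58 [230. 198.] 
knife_handle wrist 0.84 [277. 226.] 
  tri [0.6518 0.0473 0.0557]
knife_pivot scene 0.61 [322. 226.] [ 0.6132 -0.1378  0.078 ]
knife_pivot side 0.87 [279. 185.] [ 0.6145 -0.1471  0.078 ]
  tri [ 0.611  -0.1411  0.0815]
wheel_top scene 0.87 [264. 233.] [ 0.4995 -0.0374  0.055 ]
wheel_top side 0.85 [295. 218.] [ 0.5108 -0.0247  0.055 ]
wheel_top wrist 0.73 [197. 302.] [ 0.5105 -0.0296  0.055 ]
  tri [ 0.5093 -0.0301  0.0503]
ear_eye scene 0.55 [257. 223.] [0.517  0.0128 0.0545]
ear_eye side 0.8 [289. 224.] [0.519  0.0092 0.0545]
ear_eye wrist 0.97 [198. 276.] [0.5157 0.0122 0.0545]
  tri [0.5168 0.0122 0.0559]
hole_near scene 0.78 [264. 226.] [0.5314 0.0011 0.046 ]
hole_near side 0.62 [284. 227.] [0.5333 0.0176 0.046 ]
hole_near wrist 0.58 [216. 276.] [0.5381 0.0073 0.046 ]
  tri [0.5368 0.0073 0.0402]
park_hole scene 0.7 [264. 243.] [ 0.4781 -0.0675  0.046 ]
park_hole side 0.91 [312. 214.] [ 0.4702 -0.0742  0.046 ]
park_hole wrist 0.81 [176. 324.] [ 0.4718 -0.0752  0.046 ]
  tri [ 0.4722 -0.0727  0.0489]
```

Call:
apply_moves(deltas=[0, 0, 0, 25, 0, 0, 0, 0, 42, 0, 0, 1, 0, 50, 0, 0, 3, 0, 58, 0, 0, 6, 0, 66, 0, 0, 8, 0, 74, 0])

```text
clock: 4.02
position: [0.6315, 0.1635, 0.2195]
ee_rot: [0.0, 0.707, 0.707, 0.001]
contact_force: [-0.7, -0.5, 1.7]
width: -0.0002
gripper_force: 0.2
```

Call:
apply_moves(deltas=[0, 2, 0, 8, 0, 0, 5, 0, 18, 0, 0, 8, 0, 28, 0, 0, 11, 0, 38, 0, 0, 14, 0, 48, 0, 0, 17, 0, 58, 0, 0, 20, 0, 70, 0])

```text
clock: 4.6
position: [0.6311, 0.1832, 0.1485]
ee_rot: [0.0, 0.707, 0.707, 0.0]
contact_force: [0.8, -0.5, -0.3]
width: 0.0001
gripper_force: 0.2
```

```bash
python3 - <<'E'
from h import *
a=get_image("scene")["frame"][80:280,180:380];b=get_image("side")["frame"][100:300,180:380]
im=np.hstack([cv2.resize(x,(400,400),interpolation=cv2.INTER_CUBIC) for x in(a,b)])
cv2.imwrite("pics/c2.png",im[:,:,::-1])
E
```

```text
(no output)
```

View pics/c2.png

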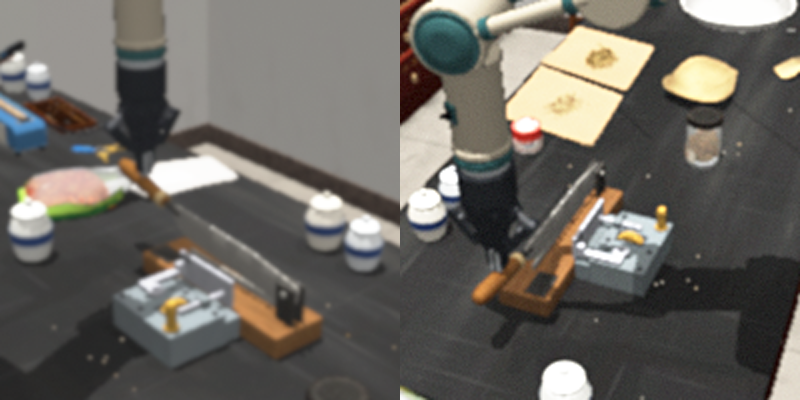

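```bash
cat >> h.py <<'E'
def proj(im,X):
    c=im["K"]@rot(im["orientation"]).T@(np.array(X)-im["position"]); return np.round(c[:2]/c[2],1)
E
python3 - <<'E'
from h import *
s=get_state();p=np.array(s["position"]);print(p,s["contact_force"])
tip=p-[0,0,.017]
for n in("scene","side"):
    im=get_image(n);print(n,"tip",proj(im,tip),"closed",proj(im,[.634,.193,.1]),[(q,np.round(place_of(q,im)[0]["point"],1),round(place_of(q,im)[0]["score"],2)) for q in("knife_handle",)])
    for a in (0,.1,.15,.2,.25,.3,.4):
        t=a+.066; print(a,proj(im,[.634-.02*(1-np.cos(t)),-.143+.334*np.cos(t),.078+.334*np.sin(t)]))
E
```

```text
[0.62937927 0.18331195 0.14639526] [-0.50670241  0.1512485   0.37648171]
scene tip [251.7 167.7] closed [251.4 175.1] [('knife_handle', array([250.5, 172.9]), 0.91)]
0 [251.9 175.4]
0.1 [252.2 165.9]
0.15 [252.6 161.2]
0.2 [253.2 156.6]
0.25 [253.9 152. ]
0.3 [254.8 147.6]
0.4 [257. 139.]
side tip [228.9 233. ] closed [226.9 242.7] [('knife_handle', array([226.3, 239.5]), 0.63)]
0 [227.4 242. ]
0.1 [226.9 232.3]
0.15 [226.8 227.1]
0.2 [227.  221.7]
0.25 [227.3 216.2]
0.3 [227.7 210.4]
0.4 [229.2 198.6]
```

Call:
apply_moves(deltas=[0, 2, 2, 10, 0, 0, 4, 4, 18, 0, 0, 6, 4, 25, 0, 0, 7, 4, 32, 0, 0, 7, 4, 36, 0, 0, 7, 4, 36, 0])

```text
clock: 5.5
position: [0.6347, 0.1904, 0.114]
ee_rot: [-0.0, 0.707, 0.707, -0.0]
contact_force: [-2.4, 0.4, 5.4]
width: -0.0002
gripper_force: 2.5
```

Call:
apply_moves(deltas=[0, 0, 0, 4, 0, 0, 0, 0, 8, 0, 0, 0, 0, 8, 0, 0, 0, 0, 8, 0])

```text
clock: 5.83
position: [0.6349, 0.1905, 0.1132]
ee_rot: [0.001, 0.707, 0.707, 0.002]
contact_force: [-11.3, -2.4, 37.2]
width: 0.0
gripper_force: 18.4
```

Call:
apply_moves(deltas=[0, 0, 0, -30, 0, 0, 0, 0, -60, 0, 0, -35, -20, -60, 0, 0, -70, -43, -60, 0, 0, -105, -65, -60, 0, 0, -140, -86, -60, 0, 0, -175, -108, -60, 0, 0, -210, -130, -50, 0, 0, -220, -135, -45, 0, 0, -220, -135, -45, 0])

```text
clock: 6.67
position: [0.4972, -0.032, 0.149]
ee_rot: [-0.001, 0.708, 0.706, -0.001]
contact_force: [-1.0, 0.3, -0.4]
width: -0.0001
gripper_force: 0.0
```

```bash
cat > w.py <<'E'
from h import *
import sys
np.set_printoptions(precision=4,suppress=True)
s=get_state();print(s["position"],s["contact_force"],s["clock"])
im=get_image("wrist");save(im,"w"+sys.argv[1])
for q in sys.argv[2:]:
    q,z=q.split("@");r=place_of(q,im)
    if r:print(q,round(r[0]["score"],2),np.round(r[0]["point"],1),atz(im,r[0]["point"],float(z)))
E
python3 w.py 3 wheel_top@.055 ear_eye@.0545 hole_near@.046 park_hole@.046 pin@.046
```

```text
[ 0.4972 -0.032   0.149 ] [-0.9587  0.3491 -0.3625] 6.6667
wheel_top 0.83 [302.1 214.2] [ 0.5137 -0.0309  0.055 ]
ear_eye 0.63 [304.2 165. ] [0.5146 0.0078 0.0545]
hole_near 0.93 [335.7 162.7] [0.5396 0.0081 0.046 ]
park_hole 0.78 [256.4 259.9] [ 0.4758 -0.0757  0.046 ]
pin 0.91 [258.6 255.7] [ 0.4778 -0.0717  0.046 ]
```

View pics/w3.png

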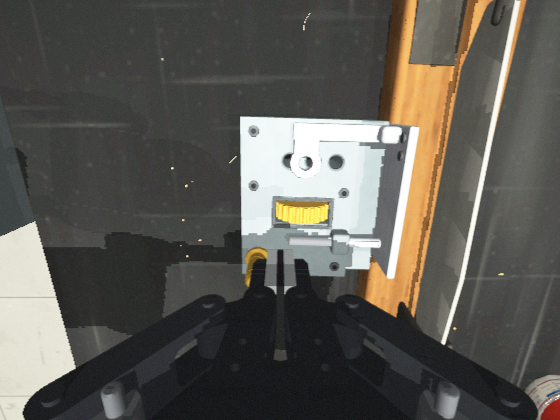

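Call:
apply_moves(deltas=[0, 2, 4, 35, 0, 0, 2, 4, 60, 0, 0, 2, 4, 72, 0, 0, 2, 4, 75, 0, 0, 2, 4, 77, 0, 0, 2, 4, 77, 0])

```text
clock: 7.47
position: [0.5049, -0.0276, 0.0736]
ee_rot: [0.0, 0.707, 0.707, 0.0]
contact_force: [-0.0, -0.6, 0.2]
width: -0.0
gripper_force: 0.0
```

Call:
apply_moves(deltas=[0, 0, -3, 1, 0, 0, 0, -3, 2, 0, 0, 0, -3, 2, 0, 0, 0, -3, 2, 0])

```text
clock: 7.8
position: [0.5013, -0.0281, 0.0719]
ee_rot: [0.001, 0.707, 0.707, 0.0]
contact_force: [-0.1, -0.5, 0.4]
width: 0.0004
gripper_force: 0.0
```

Call:
apply_moves(deltas=[0, 0, 0, 1, 0, 0, 0, 0, 2, 0, 0, 0, 0, 2, 0, 0, 0, 0, 2, 0])

```text
clock: 8.13
position: [0.5011, -0.0281, 0.0696]
ee_rot: [0.0, 0.707, 0.707, 0.0]
contact_force: [-0.9, -0.6, 2.3]
width: -0.0
gripper_force: 1.2
```

Call:
apply_moves(deltas=[0, 0, 0, 1, 0, 0, 0, 3, 1, 0, 0, 0, 6, 1, 0, 0, 0, 10, 1, 0])

```text
clock: 8.47
position: [0.507, -0.0282, 0.0702]
ee_rot: [-0.003, 0.707, 0.708, -0.003]
contact_force: [-11.2, -1.5, 32.9]
width: -0.0001
gripper_force: 17.0
```

Call:
apply_moves(deltas=[0, 0, 0, -2, 0, 0, 0, 3, -2, 0, 0, 0, 6, -2, 0, 0, 0, 9, -2, 0])

```text
clock: 8.8
position: [0.521, -0.0284, 0.0716]
ee_rot: [0.001, 0.707, 0.707, 0.0]
contact_force: [-0.9, -0.6, 8.4]
width: 0.0
gripper_force: 4.3
```

```bash
python3 w.py 4 ear_eye@.0545 hole_near@.046
```

```text
[ 0.521  -0.0284  0.0716] [-0.9446 -0.6223  8.4313] 8.8
ear_eye 0.56 [289.5 198.1] [0.5252 0.0083 0.0545]
hole_near 0.97 [315.5 192. ] [0.5392 0.0092 0.046 ]
```

Call:
apply_moves(deltas=[0, 0, 3, 0, 0, 0, 0, 6, 0, 0, 0, 0, 6, 0, 0, 0, 0, 6, -12, 0, 0, 0, -10, -12, 0, 0, 0, -21, -10, 0, 0, 0, -21, -3, 0, 0, 0, -21, 0, 0, 0, 0, -21, 1, 0, 0, 0, -21, 1, 0])

```text
clock: 9.78
position: [0.4984, -0.0277, 0.0689]
ee_rot: [-0.001, 0.707, 0.707, -0.001]
contact_force: [-3.2, 1.0, 5.8]
width: -0.0002
gripper_force: 3.4
```

```bash
python3 w.py 5 ear_eye@.0545 hole_near@.046
```

```text
[ 0.4984 -0.0277  0.0689] [-3.1793  0.9987  5.8227] 9.7833
ear_eye 0.83 [339.5 200.8] [0.5271 0.0084 0.0545]
hole_near 0.64 [360.7 194. ] [0.5397 0.0096 0.046 ]
```

Call:
apply_moves(deltas=[0, 0, 3, 0, 0, 0, 0, 6, -1, 0, 0, 0, 9, -1.5, 0, 0, 0, 12, -1.5, 0, 0, 0, 15, -1.5, 0, 0, 0, 18, -1.5, 0, 0, 0, 20, -1.5, 0, 0, 0, 20, -1.5, 0])

```text
clock: 10.6
position: [0.5216, -0.0284, 0.0717]
ee_rot: [0.002, 0.707, 0.707, 0.001]
contact_force: [0.4, 0.7, 7.5]
width: 0.0001
gripper_force: 3.9
```

```bash
python3 w.py 6 ear_eye@.0545 hole_near@.046
```

```text
[ 0.5216 -0.0284  0.0717] [0.405  0.733  7.5086] 10.6
ear_eye 0.58 [319.  196.8] [0.5406 0.009  0.0545]
hole_near 0.83 [314.  190.7] [0.539  0.0099 0.046 ]
```

Call:
apply_moves(deltas=[0, 0, 0, -20, 0, 0, -20, 5, -50, 0, 0, -42, 12, -60, 0, 0, -42, 12, -60, 0, 0, -42, 12, -60, 0])

```text
clock: 11.17
position: [0.5327, -0.071, 0.1311]
ee_rot: [0.001, 0.708, 0.706, 0.001]
contact_force: [0.7, 0.4, -0.0]
width: 0.0
gripper_force: 0.0
```

```bash
python3 w.py 7 ear_eye@.0545 hole_near@.046 wheel_top@.055 park_hole@.046; python3 - <<'E'
import cv2
im=cv2.imread("pics/w7.png");cv2.imwrite("pics/w7c.png",cv2.resize(im[90:290,190:400],None,fx=2.8,fy=2.8,interpolation=cv2.INTER_CUBIC))
E
```

```text
[ 0.5327 -0.071   0.1311] [ 0.7178  0.3823 -0.012 ] 11.1667
ear_eye 0.97 [291.7 109.3] [0.5401 0.0083 0.0545]
hole_near 0.71 [290.8 108.8] [0.5398 0.0086 0.046 ]
wheel_top 0.79 [251.5 167.9] [ 0.5129 -0.0299  0.055 ]
park_hole 0.82 [203.1 223.3] [ 0.4739 -0.074   0.046 ]
```

View pics/w7c.png

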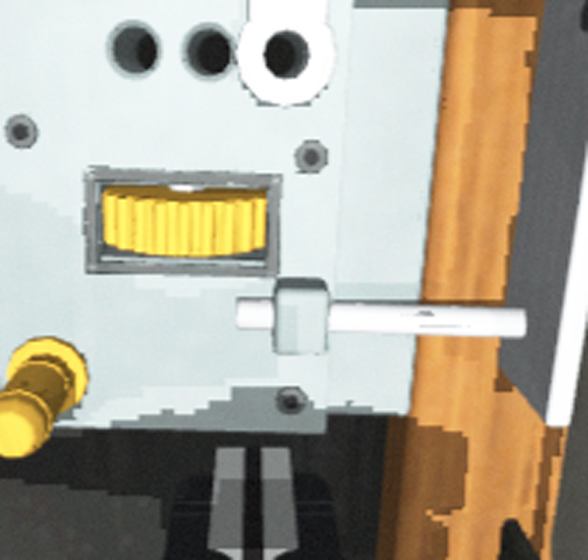

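```bash
python3 - <<'E'
from h import *
np.set_printoptions(precision=4,suppress=True)
im=get_image("wrist");g=cv2.cvtColor(im["frame"],cv2.COLOR_RGB2GRAY)
n,l,st,c=cv2.connectedComponentsWithStats((g[95:125,225:315]<110).astype(np.uint8))
for s,k in zip(st,c): print(s, k+[225,95], atz(im,k+[225,95],.046), atz(im,k+[225,95],.0545))
f=[atz(im,p,.046) for p in((238.2,106.8),(264.3,108.2))];print(f,2*f[1]-f[0])
E
```

```text
[   0    0   90   30 2101] [269.6716 109.0133] [0.5226 0.0104 0.046 ] [0.5229 0.0104 0.0545]
[ 10   7  15  17 201] [242.1741 110.2587] [0.5041 0.0096 0.046 ] [0.5051 0.0096 0.0545]
[ 37   8  17  17 202] [268.9752 111.2871] [0.5221 0.009  0.046 ] [0.5224 0.009  0.0545]
[ 64   9  16  17 196] [296.2245 112.0969] [0.5405 0.0085 0.046 ] [0.54   0.0085 0.0545]
[array([0.5015, 0.0118, 0.046 ]), array([0.519 , 0.0109, 0.046 ])] [0.5365 0.0101 0.046 ]
```

Call:
apply_moves(deltas=[34, 0, -20, -5, 0, 34, 0, -40, -5, 0, 34, -2, -56, -5, 0, 34, -2, -56, -5, 0, 34, -2, -56, -5, 0, 34, -2, -56, -5, 0])

```text
clock: 11.97
position: [0.4761, -0.072, 0.136]
ee_rot: [0.001, 0.707, 0.707, 0.001]
contact_force: [0.7, 0.7, 0.8]
width: 0.0342
gripper_force: 0.0
```

```bash
python3 w.py 8 pin@.046 pin_tip@.01 park_hole@.046; python3 - <<'E'
from h import *
s=get_state();print(s["width"])
for n in("scene","side"):
    im=get_image(n)
    print(n,[round(x,1) for x in place_of("pin",im)[0]["point"]],proj(im,[.477,-.0735,.046]))
E
```

```text
[ 0.4761 -0.072   0.136 ] [0.7174 0.697  0.8231] 11.9667
pin 0.85 [282.  219.4] [ 0.4773 -0.0737  0.046 ]
park_hole 0.76 [280.6 221.5] [ 0.4762 -0.0755  0.046 ]
0.03373762678418343
scene [263.4, 241.9] [265.4 244.4]
side [309.3, 215.6] [310.  213.2]
```

View pics/w8.png

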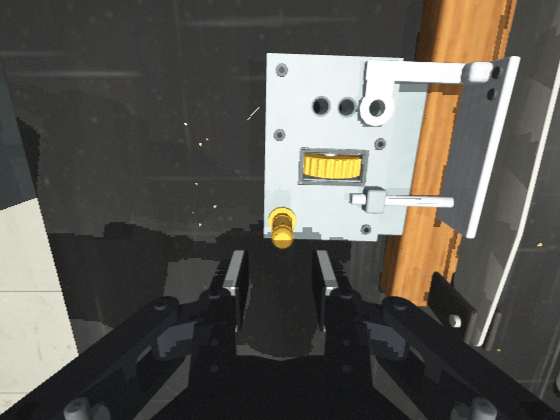

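Call:
apply_moves(deltas=[34, -2, 1, 30, 0, 34, -2, 1, 50, 0, 34, -2, 1, 63, 0, 34, -2, 1, 63, 0, 10, -2, 1, 63, 0, 10, -2, 1, 63, 0, 10, -2, 1, 63, 0, 10, -2, 1, 63, 0], squeeze=40)

```text
clock: 13.03
position: [0.4767, -0.0742, 0.0737]
ee_rot: [0.001, 0.707, 0.707, 0.0]
contact_force: [0.2, -0.1, -1.0]
width: 0.0132
gripper_force: 38.9
```

Call:
apply_moves(deltas=[10, 0, 0, -15, 0, 10, 0, 0, -35, 0, 10, 0, 0, -60, 0, 10, 0, 0, -75, 0, 10, 25, 18, -80, 0, 10, 50, 38, -80, 0, 10, 75, 57, -80, 0, 10, 82, 63, -80, 0, 10, 82, 63, -80, 0, 10, 82, 63, -80, 0])

```text
clock: 13.87
position: [0.5385, 0.008, 0.1529]
ee_rot: [-0.0, 0.707, 0.708, -0.001]
contact_force: [0.8, 0.4, -0.5]
width: 0.0131
gripper_force: 39.6
```

```bash
python3 - <<'E'
from h import *
np.set_printoptions(precision=4,suppress=True)
s=get_state();p=np.array(s["position"]);print(p,s["width"],s["gripper_force"])
ims=[get_image(n) for n in("scene","side","wrist")]
for q in("pin_tip","pin","ear_eye"):
    L=[]
    for im in ims:
        r=place_of(q,im)
        if r: print(q,im["shot"],np.round(r[0]["point"],1),round(r[0]["score"],2)); L.append(ray(im,r[0]["point"]))
    if len(L)>1: print(tri(L))
for im in ims: print("expect tip",proj(im,p-[0,0,.0635]),"eye",proj(im,[.540,.0085,.0545]))
a=ims[1]["frame"][140:290,200:400];b=ims[2]["frame"]
save(ims[2],"w9")
cv2.imwrite("pics/s9.png",np.hstack([cv2.resize(a,(400,300),interpolation=cv2.INTER_CUBIC),cv2.resize(b[60:300,150:470],(400,300),interpolation=cv2.INTER_CUBIC)])[:,:,::-1])
E
```

```text
[0.5385 0.008  0.1529] 0.013126852863180435 39.632525805864134
pin_tip 20 [264.3 208.8] 0.47
pin_tip 21 [284.5 214.1] 0.46
[0.5359 0.0082 0.0917]
pin 20 [261.1 197.3] 0.61
pin 21 [277.4 182.7] 0.57
pin 22 [282.1 255.6] 0.94
[0.5415 0.0035 0.1574]
ear_eye 20 [265.4 224.2] 0.7
ear_eye 21 [281. 223.] 0.54
ear_eye 22 [282.3 211.6] 0.61
[0.542  0.0067 0.0468]
expect tip [264.2 210.1] eye [264.8 221. ]
expect tip [283.  213.6] eye [282.7 222.3]
expect tip [281.8 229.4] eye [283.4 212.2]
```

View pics/s9.png

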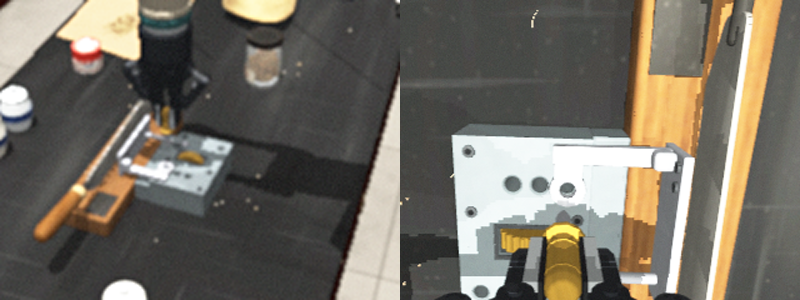

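Call:
apply_moves(deltas=[10, 0, 1, 15, 0, 10, 0, 1, 28, 0, 10, 0, 1, 30, 0, 10, 0, 1, 30, 0])

```text
clock: 14.8
position: [0.5393, 0.0081, 0.122]
ee_rot: [-0.001, 0.707, 0.707, -0.001]
contact_force: [0.9, -0.8, -0.9]
width: 0.0134
gripper_force: 39.6
```

```bash
python3 - <<'E'
from h import *
s=get_state();p=np.array(s["position"]);print(p)
im=get_image("wrist")
for q in("ear_eye","pin_tip","pin"): print(q,[(np.round(x["point"],1),round(x["score"],2),np.round(atz(im,x["point"],.0545),4)) for x in place_of(q,im)[:1]])
print("tip",proj(im,p-[0,0,.0637]),"eye",proj(im,[.540,.0085,.0545]))
cv2.imwrite("pics/w10.png",cv2.resize(im["frame"][120:320,180:390],None,fx=2.8,fy=2.8,interpolation=cv2.INTER_CUBIC)[:,:,::-1])
E
```

```text
[0.53927998 0.00806254 0.12201104]
ear_eye [(array([282.3, 225.4]), 0.71, array([0.5402, 0.0102, 0.0545]))]
pin_tip [(array([282.4, 231.3]), 0.86, array([0.5403, 0.0058, 0.0545]))]
pin [(array([282.2, 251.2]), 0.64, array([ 0.5402, -0.0097,  0.0545]))]
tip [280.9 230.4] eye [282.  227.7]
```

View pics/w10.png

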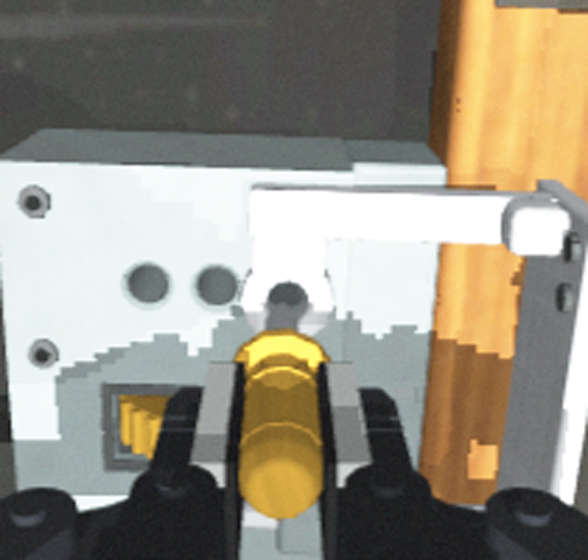

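Call:
apply_moves(deltas=[10, 1, 0.5, 4, 0, 10, 1, 0.5, 9, 0, 10, 1, 0.5, 13, 0, 10, 1, 0.5, 13, 0])

```text
clock: 15.33
position: [0.5398, 0.0091, 0.1088]
ee_rot: [-0.001, 0.707, 0.707, -0.001]
contact_force: [0.1, -0.4, -1.6]
width: 0.0134
gripper_force: 39.6
```

Call:
apply_moves(deltas=[10, 0, 0, 4, 0, 10, 0, 0, 8, 0, 10, 0, 0, 12, 0, 10, 0, 0, 16, 0, 10, 0, 0, 16, 0])

```text
clock: 15.75
position: [0.5399, 0.009, 0.0928]
ee_rot: [-0.001, 0.707, 0.707, -0.001]
contact_force: [0.0, 0.1, -0.5]
width: 0.0134
gripper_force: 39.6
```

Call:
apply_moves(deltas=[10, 0, 0, 4, 0, 10, 0, 0, 7, 0, 10, 0, 0, 9, 0, 10, 0, 0, 10, 0, 10, 0, 0, 10, 0])

```text
clock: 16.17
position: [0.5404, 0.009, 0.0836]
ee_rot: [-0.0, 0.707, 0.707, -0.0]
contact_force: [-0.5, -0.7, -1.0]
width: 0.0133
gripper_force: 39.6
```

Call:
apply_moves(deltas=[10, 0, 0, 1, 0, 10, 0, 0, 2, 0, 10, 0, 0, 2, 0, 10, 0, 0, 2, 0])

```text
clock: 16.5
position: [0.5406, 0.009, 0.0819]
ee_rot: [0.0, 0.707, 0.707, 0.0]
contact_force: [-0.3, -0.0, -1.1]
width: 0.0134
gripper_force: 39.7
```

Call:
apply_moves(deltas=[10, 0, 0, 1, 0, 10, 0, 0, 2, 0, 10, 0, 0, 2, 0])

```text
clock: 16.75
position: [0.5414, 0.009, 0.0817]
ee_rot: [0.001, 0.707, 0.707, 0.001]
contact_force: [-1.6, 0.0, 9.7]
width: 0.0135
gripper_force: 40.8
```

Seated (contact 9.7 N at the expected height). Release and rise.

Call:
apply_moves(deltas=[10, 0, 0, -1, 0, 34, 0, 0, -1, 0, 34, 0, 0, -1, 0, 34, 0, 0, -1, 0, 34, 0, 0, -15, 0, 34, 0, 0, -40, 0, 34, 0, 0, -70, 0, 34, -35, 0, -80, 0, 34, -60, 0, -80, 0, 34, -60, 0, -80, 0, 34, -60, 0, -80, 0])

```text
clock: 17.67
position: [0.5404, -0.0518, 0.1597]
ee_rot: [-0.0, 0.708, 0.706, 0.0]
contact_force: [0.0, 0.2, -0.6]
width: 0.034
gripper_force: 0.0
```

```bash
python3 b.py 11 pin@.0545 knife_handle@.1 jar@0 nut_jar@0; python3 - <<'E'
import cv2,numpy as np
a=cv2.imread("pics/wrist11.png")[60:300,150:470];b=cv2.imread("pics/scene11.png")[140:290,190:390]
cv2.imwrite("pics/f.png",np.hstack([cv2.resize(x,(400,300),interpolation=cv2.INTER_CUBIC) for x in(a,b)]))
E
```

```text
[ 0.5404 -0.0518  0.1597] [ 0.0358  0.2407 -0.6316] 0.033979701573851225 17.6667
pin scene 0.47 [264. 224.] [ 0.5298 -0.0009  0.0545]
pin side 0.64 [281. 222.] [0.5435 0.0109 0.0545]
pin wrist 0.96 [283. 135.] [0.5416 0.0105 0.0545]
  tri [0.5414 0.0094 0.0491]
knife_handle scene 0.85 [255. 175.] [0.6427 0.1875 0.1   ]
knife_handle side 0.78 [229. 241.] [0.6307 0.1845 0.1   ]
  tri [0.6349 0.1821 0.1009]
jar scene 0.72 [192. 207.] [0.4755 0.3006 0.    ]
jar side 0.68 [260. 304.] [0.4975 0.2848 0.    ]
  tri [0.4834 0.2952 0.007 ]
nut_jar scene 0.65 [346. 314.] [ 0.484  -0.3491  0.    ]
nut_jar side 0.9 [329. 181.] [ 0.4867 -0.3366  0.    ]
nut_jar wrist 0.54 [282. 138.] [0.541  0.0039 0.    ]
  tri [ 0.517  -0.181  -0.0114]
```

View pics/f.png

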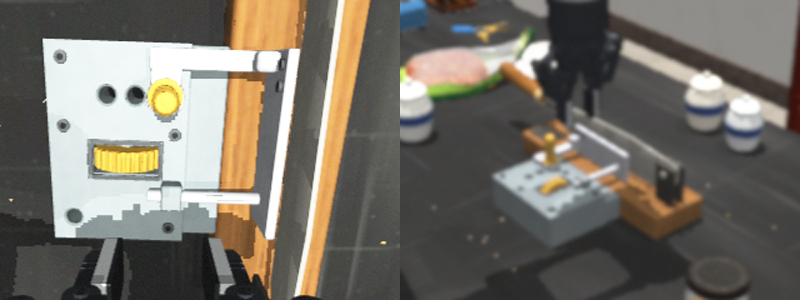

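The pin stands upright in the ear over the near hole (165,97), with its collar on the ear. The knife is down and the jars have not moved.

```bash
python3 -c "from rig import *;print(sign_off())"
```

```text
the job is handed in; nothing more can be done
None
```

The job is done and handed in: I pressed the knife fully down, rolled the stop by the thumbwheel to the hole nearest the knife, and seated the lock pin through the eye with its collar on the ear; the final pictures showed the knife still down and no visible change in the jars.

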